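# Isolate the workshop air manifold and hold its bleed valve open

### The job

Before the pallet nailers are changed over, shut off the air: turn the selector on the manifold clockwise to its last click, the mark with the round stud. Then take the loose bleed key, push it into the manifold's bayonet port with its lugs through the notches, press it down against the spring and twist it clockwise a full quarter turn against the return spring. Finish while still gripping the key upright and holding it turned, and leave the other things on the bench alone.

Things in the scene. Friction and masses are not known exactly. Their poses are not given: they have to be found in the camera images.
- manifold: Air manifold, fixed to the bench: aluminium block 110 (x) x 240 (y) x 35 mm high, origin at the centre of its underside. On top: selector at y = +65 mm, round bleed port at y = -65 mm, small gauge (47 mm high) between them at x = -28 mm. A pipe stub sticks out 60 mm at its +y end, brass nipples at its +x face.
- selector_grip (a point): On the selector knob's axis, 82 mm above the bench. Black disc 56 mm across (top at 62 mm) with an upright grip bar 12 mm thick, 50 mm long, top at 92 mm. The frame turns with the knob: x along the bar to its nose (white line on the bar's top on that side, pale pointer tab at the disc's edge), y across the bar, z up.
- selector (a joint): Selector angle (rad), growing clockwise seen from above. Clicks: 0 (nose 45 deg left of the block's +x, bar mark), 0.785 (nose along +x, bar mark), 1.571 (nose 45 deg right of +x, raised round stud: air shut off). Stops 0.08 past the end clicks. 0.05 N m passes a click; within 0.25 rad it snaps in. Starts between 0 and 0.85.
- port_mouth (a point): Centre of the bleed port's mouth, 65 mm above the bench, on a steel boss 66 mm across. z up; x along the two opposite notches (45 deg anticlockwise from the block's x). Throat 36 mm in diameter; notches 16 mm wide, reaching 26 mm from the axis; rim 8 mm thick, round chamber below. The key can turn once its foot is 16 mm below the mouth (push to 20 mm); its lugs are then caught under the rim.
- seat (a joint): Travel (m) of the sprung plate in the port, on which the key's foot bears: 0 at rest, 12 mm below the mouth; 0.009 pushed to the bottom, 21 mm below it. Spring 3.5 N at first, 7.5 N at the bottom.
- bleed (a joint): Angle of the bleed valve in the port (rad): 0 shut, growing as the key turns it clockwise seen from above, stop at 1.5. The lugs turn free for up to 0.2 rad before they carry it along. The return spring takes 0.04 N m at 0 and 0.16 N m at the stop, and turns the valve back if the key is let go.
- key: Loose bleed key, 0.15 to 0.3 kg, upright on the bench. Origin at the centre of its foot, z up. Steel stem 32 mm across (foot tapered to 27); two opposite lugs at the foot along x, 10 mm wide, 8 high, reaching 23 mm from the axis; flange 44 mm across at 44-48 mm height; black grip wing 56 mm long (along x, in line with the lugs), 14 thick (y), 48-82 mm high. Same after a half turn.
- blank_cap: Bystander: a small round steel blanking cap, 42 mm across, 34 mm high, without lugs or wing. Origin at the centre of its underside.
- hammer: Bystander: a hammer lying on the bench.
- pallet_block: Bystander: a wooden pallet block 100 x 145 x 78 mm. Origin at the centre of its underside.
There are look-alikes about, which are no part of the job. Leave any orange or purple look-alike of the key alone.

How it is judged:
On the way, in this order (a step that is already met when the one before it is completed fails the run):
1. the selector stands at the stud mark, before the key goes in (value of joint selector between 1.45 and 1.69 rad and horizontal distance between key and port_mouth above 0.05 m), for 0.2 s.
2. the key is pushed into the port below the rim, lugs still in line with the notches (z of key in the frame of port_mouth below -0.0145 m and horizontal distance between key and port_mouth below 0.005 m and value of joint bleed below 0.6 rad).
At the end, for the whole second after the job is handed in: Selector within 0.12 rad of the stud mark (1.571). Key still, upright within 0.14 rad, on the port axis within 5 mm, foot over 13.5 mm below the mouth, bleed valve over 1.15 rad, key x over 1.15 rad from the notch line, and still gripped (over 1 N) (value of joint selector between 1.45 and 1.69 rad and value of joint bleed above 1.15 rad and angle between the x axis of key and the x axis of port_mouth, either way round above 1.15 rad and z of key in the frame of port_mouth below -0.0135 m and horizontal distance between key and port_mouth below 0.005 m and angle between key's own z axis and vertical below 0.14 rad and linear speed of key below 0.02 m/s and contact force between the fingers and key above 1 N); the arm keeps its last pose, push and grip.
It fails at once if the blanking cap is disturbed (moved over 30 mm) (distance of blank_cap from where it was at the start of the episode above 0.03 m).
It fails at once if the hammer is disturbed (moved over 30 mm) (distance of hammer from where it was at the start of the episode above 0.03 m).
It fails at once if the pallet block is disturbed (moved over 30 mm) (distance of pallet_block from where it was at the start of the episode above 0.03 m).
It fails at once if the key is tipped over (angle between key's own z axis and vertical above 0.8 rad).
It also fails if it takes over 64 s, if anything falls off the work surface, if the arm or the gripper's body presses on something with over 40 N, if the wrist force passes 120 N, or if a joint passes its speed limit or range.

### The arm

A 6-joint arm with a two-finger parallel gripper is mounted at the origin on the work surface. World frame = base frame: x ahead of the robot, y to its left, z up, the work surface at z = 0. Lengths are in m, angles in rad, forces in N, time in s.
With the tool pointing down it reaches from about 0.375 to 0.9 m from the base axis. Payload 3.1 kg.
Tool frame: the origin (TCP) lies between the finger pads; the fingertips stand 17 mm ahead of it and the grasp point (between the pads) lies 2 mm behind it (robot.nose_length is the distance from the TCP to the fingertips, in m); z points along the fingers, y is the line along which they close (so a half turn about z gives the same grasp; the last joint's range is limited). The gripper opens to 87 mm and grips with 3 to 60 N. Pads are 19 mm wide; open, the fingers measure 117 mm over their backs; the gripper's body (75 mm by 190 mm) begins 51 mm behind the grasp point.
Start: joints at [-1.349, 0.527, 1.433, -0, 1.181, -0.178], TCP at [0.243, -0.576, 0.24] pointing down, gripper open.
Joint ranges: [-3.08, 3.08], [-0.75, 2.2], [0.22, 2.44], [-1.43, 4.57], [0, 2.65], [-2.85, 2.85]. Speed limits (rad/s): [2.79, 2.79, 3.14, 3.14, 3.14, 3.14].

### API

Orientations are given as a unit quaternion [x, y, z, w].
In Python, from rig import robot, cams gives the robot as it stands.
- The arm moves only by the shell command python3 -m pendant 'ROWS' [FORCE]. ROWS is JSON, a list of rows, each an object with "jaw": the opening, from 0 (shut) to 1 (fully open); "linear": the shift along the tool's x, y, z in cm, a list of three; "twist": the turn about the tool's z in degrees. A call has 1 to 12 rows; each row shifts and turns the commanded pose from where the row before left it, along the tool's axes as they then stand; what a row does not reach is not made up. A row lasts 1/12 s, in which the tool goes at most 41.7 mm and 7.16 degrees, less where a joint would pass 70% of its speed; a pose out of reach is approached as far as the arm can. A call is refused whole if a number of a shift passes 4.17 or a number of a turn 7.16, either way. A call with a gripper value outside its range is refused whole. The fingers move at their own pace and stop on an object; FORCE is the grip in N (left out, the last holds). Time passes only in rows, so rows that do not move let the fingers close. It gives the time, the measured TCP pose, the force, the opening and the grip force at its end, in the units of the state.
- robot.get_obs(): the state, without advancing time (a new reading comes with each control period).
- cams.camera(name): name is "side" or "top" or "wrist"; returns a dict with "color" (400x640x3 uint8, blue, green, red), "depth" (400x640 float32, m along the optical axis (not along the pixel's ray), 0 where there is no reading), "fov_y" (degrees; the focal length in pixels is half the picture's height over the tangent of half this angle, whatever the lens; pixels are square), "cx", "cy" (the principal point, pixels), "view" (4x4, takes a point from world to camera coordinates). Camera axes: x right, y down, z forward; pixel columns grow to the right and rows downward; lengths in m; the calibration is good to about 2 mm. The wrist camera is an equidistant fisheye: a pixel r from the principal point sees the ray r / f radians off the axis. A picture is of the moment at which its call begins.
- robot.hand_in(): hands the job in; it is judged then, once.
The state is a dict: "time": time; "q": joint angles; "joint_velocities": joint speeds; "joint_torque": joint torques, N m; "position": TCP position; "tool_rot": TCP orientation; "ft_force": force on the tool from outside, world axes, zero at the start; "moment": the same for the moment, N m; "grip_width": finger opening in m; "grip_force": force on a finger pad.
Only numpy, scipy, OpenCV 4.12 (cv2) and the standard library are available. Lean on these libraries where they do the work, as an engineer would, in place of code of your own. Each camera call takes 0.05 s, during which the arm holds its last target. There are 200 camera calls.

## Working session

There is one attempt and no reset: what is moved stays moved. The work goes in short steps, Python scripts to look and compute and a shell command to move; the robot and the scene stay as the last step left them, time stands still between calls to the robot, and variables do not carry over. Pictures are saved under pics/ and viewed, at most 10 in all, crops included, and the job is handed in when it is done.

```bash
ls; mkdir -p pics; cat > h.py <<'E'
import numpy as np,cv2
from rig import robot,cams
def cap(n):
    c=cams.camera(n); c['f']=200/np.tan(np.radians(c['fov_y'])/2); return c
def world(c):
    h,w=c['depth'].shape
    u,v=np.meshgrid(np.arange(w),np.arange(h)); d=c['depth']
    P=np.stack([(u-c['cx'])/c['f']*d,(v-c['cy'])/c['f']*d,d,np.ones_like(d)],-1)
    return (P@np.linalg.inv(c['view']).T)[...,:3]
E
python3 - <<'E'
from h import *
for n in ['top','side']:
    c=cap(n); cv2.imwrite(f'pics/{n}0.png',c['color']); np.save(n+'_w.npy',world(c)); np.save(n+'_c.npy',c['color'])
    print(n,c['fov_y'],c['view'].round(3).tolist())
o=robot.get_obs(); print(o)
E
```

```text
pics
top 46.88268311699185 [[0.014, -1.0, 0.009, 0.022], [-0.999, -0.014, -0.047, 0.572], [0.047, -0.008, -0.999, 1.149], [0.0, 0.0, 0.0, 1.0]]
side 42.36742013071168 [[0.998, -0.059, 0.016, -0.595], [-0.025, -0.633, -0.774, 0.095], [0.055, 0.772, -0.633, 1.516], [0.0, 0.0, 0.0, 1.0]]
{'time': 0.1, 'q': array([-1.34945454e+00,  5.28367455e-01,  1.43375876e+00,  6.48695952e-06,
        1.18142216e+00, -1.78481621e-01]), 'joint_velocities': array([ 0.0003076 , -0.00304743, -0.00229526,  0.00144497, -0.00148019,
        0.00112024]), 'joint_torque': array([-2.29868619e-04, -4.40985274e+01, -1.77151126e+01,  6.35863189e-02,
        5.34453092e-02, -6.21882032e-05]), 'position': array([ 0.24318487, -0.57507055,  0.2386779 ]), 'tool_rot': array([ 9.80083892e-01,  1.98581490e-01, -1.79552358e-05, -9.77700636e-04]), 'ft_force': array([-1.07595403,  0.57807784, -0.01592083]), 'moment': array([-0.05122236,  0.00424139,  0.03311599]), 'grip_force': 0.0, 'grip_width': 0.08690004697855447}
```

View pics/top0.png

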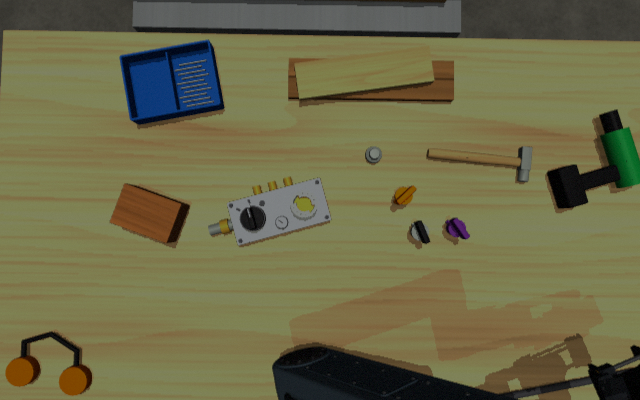

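View pics/side0.png

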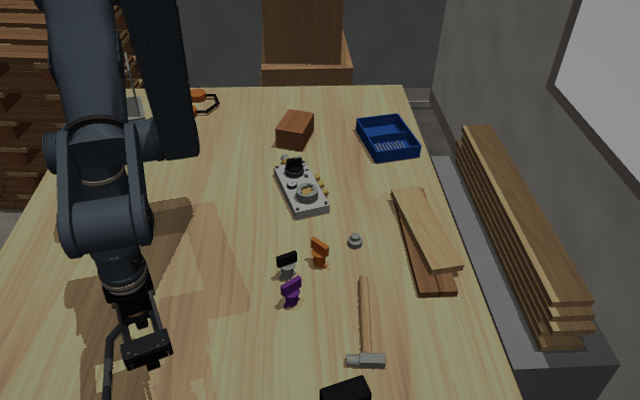

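The top view shows the manifold at (280,210), with the selector at (253,218) and the port at (304,206). There are three key-like items: steel with a black wing at (420,232), orange at (404,196) and purple at (457,229). The steel and black one at (420,232) fits the description. I'll confirm it in a crop.

```bash
python3 - <<'E'
from h import *
c=np.load('top_c.npy'); W=np.load('top_w.npy')
im=cv2.resize(c[170:260,215:480],None,fx=3,fy=3,interpolation=cv2.INTER_CUBIC); im=cv2.convertScaleAbs(im,alpha=1.5)
cv2.imwrite('pics/crop1.png',im)
def blob(name,m):
    P=W[m]; xy=P[:,:2].astype(np.float32); r=cv2.minAreaRect(xy); print(name,len(P),'rect',np.round(r[0],4),np.round(r[1],4),round(r[2],1),'med',np.median(P,0).round(4))
v,u=np.mgrid[:400,:640]
def box(a,b,c_,d): return (u>=a)&(u<b)&(v>=c_)&(v<d)
z=W[...,2]
blob('block top',box(220,340,165,255)&(z>.03)&(z<.04))
blob('bar',box(235,275,195,240)&(z>.085)&(z<.1))
blob('disc',box(230,280,190,245)&(z>.055)&(z<.07))
blob('boss',box(280,330,180,235)&(z>.058)&(z<.072))
blob('wing',box(400,440,212,255)&(z>.076)&(z<.09))
blob('wingall',box(400,440,212,255)&(z>.02)&(z<.09))
E
```

```text
block top 3019 rect [0.5465 0.1438] [0.1276 0.2711] 16.2 med [0.5415 0.1346 0.0357]
bar 116 rect [0.5243 0.1889] [0.0494 0.0128] 17.3 med [0.5251 0.1882 0.0928]
disc 352 rect [0.5235 0.1887] [0.0608 0.0591] 59.4 med [0.5234 0.183  0.0625]
boss 372 rect [0.5597 0.0642] [0.0652 0.0651] 0.7 med [0.5605 0.0634 0.0658]
wing 142 rect [ 0.4969 -0.2202] [0.0559 0.0152] 23.1 med [ 0.4977 -0.2196  0.0828]
wingall 308 rect [ 0.4971 -0.2191] [0.0472 0.043 ] 64.2 med [ 0.4968 -0.2155  0.0715]
```

View pics/crop1.png

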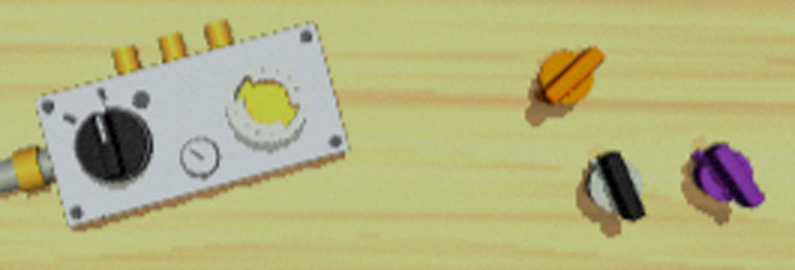

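The crop confirms it: the key at crop (615,185) is steel with a black wing. The selector's nose points along block +x, the stud is at crop (141,99), and the notches lie at about (245,85) and (295,120). Block yaw is about 15.9°, the bar is at 17.3° and the key at 23.1°. I'll go to the selector first.

```bash
python3 -m pendant '[{"jaw":1,"linear":[2.78,-2.97,0],"twist":0},{"jaw":1,"linear":[2.78,-2.97,0],"twist":0},{"jaw":1,"linear":[2.78,-2.97,0],"twist":0},{"jaw":1,"linear":[2.78,-2.97,0],"twist":0},{"jaw":1,"linear":[2.78,-2.97,0],"twist":0},{"jaw":1,"linear":[2.78,-2.97,0],"twist":0},{"jaw":1,"linear":[2.78,-2.97,0],"twist":0},{"jaw":1,"linear":[2.78,-2.97,0],"twist":0},{"jaw":1,"linear":[2.78,-2.97,0],"twist":0},{"jaw":1,"linear":[2.78,-2.97,0],"twist":0},{"jaw":1,"linear":[2.78,-2.97,0],"twist":0},{"jaw":0.6,"linear":[2.78,-2.97,0],"twist":0}]' 10
python3 -m pendant '[{"jaw":0.6,"linear":[2.78,-2.97,0],"twist":0},{"jaw":0.6,"linear":[2.78,-2.97,0],"twist":0},{"jaw":0.6,"linear":[2.78,-2.97,0],"twist":0},{"jaw":0.6,"linear":[2.78,-2.97,0],"twist":0},{"jaw":0.6,"linear":[2.78,-2.97,0],"twist":0},{"jaw":0.6,"linear":[2.78,-2.97,0],"twist":0},{"jaw":0.6,"linear":[2.78,-2.97,0],"twist":0},{"jaw":0.6,"linear":[2.78,-2.97,0],"twist":0},{"jaw":0.6,"linear":[0,0,2],"twist":5.6},{"jaw":0.6,"linear":[0,0,2],"twist":0},{"jaw":0.6,"linear":[0,0,0],"twist":0},{"jaw":0.6,"linear":[0,0,0],"twist":0}]'
cat >> h.py <<'E'
from scipy.spatial.transform import Rotation as R
def rel(t):
    o=robot.get_obs(); r=R.from_quat(o['tool_rot']); m=r.as_matrix()
    print('t',round(o['time'],2),'pos',o['position'].round(4),'yaw',round(np.degrees(np.arctan2(m[1,0],m[0,0])),2),'tilt',round(np.degrees(np.arccos(-m[2,2])),2),'w',round(o['grip_width'],4),'gf',round(o['grip_force'],1),'F',o['ft_force'].round(1),'M',o['moment'].round(2),'q6',round(o['q'][5],2))
    if t is not None: print('to go, tool cm',(m.T@(np.array(t)-o['position'])*100).round(2))
def proj(c,p):
    P=c['view']@np.append(p,1); P=P[:3]
    a=np.arctan2(np.hypot(P[0],P[1]),P[2]); k=c['f']*a/np.hypot(P[0],P[1]); return c['cx']+k*P[0],c['cy']+k*P[1]
E
python3 - <<'E'
from h import *
rel([.5243,.1889,.084])
c=cap('wrist'); print(c['fov_y'],[np.round(proj(c,p)) for p in ([.5243,.1889,.092],[.5597,.0642,.065])])
cv2.imwrite('pics/w1.png',cv2.convertScaleAbs(c['color'],alpha=1.4))
E
```

```text
time: 1.1
position: [0.4119, -0.1155, 0.2395]
tool_rot: [0.98, 0.198, -0.0, -0.0]
ft_force: [1.3, -0.1, 0.1]
grip_width: 0.0849
grip_force: 0.0
time: 2.1
position: [0.523, 0.1879, 0.1984]
tool_rot: [0.989, 0.151, -0.002, 0.0]
ft_force: [0.7, -1.1, 0.7]
grip_width: 0.0521
grip_force: 0.0
t 2.1 pos [0.523  0.1879 0.1984] yaw 17.35 tilt 0.23 w 0.0521 gf 0.0 F [ 0.7 -1.1  0.7] M [ 0.03 -0.03 -0.06] q6 1.41
to go, tool cm [ 0.2  -0.05 11.44]
65.70646984690485 [array([319., 208.]), array([449., 202.])]
```

View pics/w1.png

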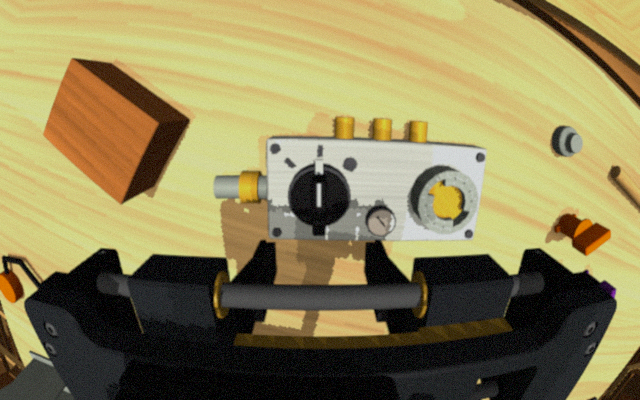

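The wrist view shows the selector bar at (319,205), centred between the fingers, with the white nose line up. The port is at (444,200). Next: descend, grip and turn 46° clockwise.

```bash
python3 -m pendant '[{"jaw":0.6,"linear":[0.2,-0.05,3],"twist":0},{"jaw":0.6,"linear":[0,0,3],"twist":0},{"jaw":0.6,"linear":[0,0,3],"twist":0},{"jaw":0.6,"linear":[0,0,2.4],"twist":0},{"jaw":0.6,"linear":[0,0,0],"twist":0},{"jaw":0,"linear":[0,0,0],"twist":0},{"jaw":0,"linear":[0,0,0],"twist":0},{"jaw":0,"linear":[0,0,0],"twist":0},{"jaw":0,"linear":[0,0,0],"twist":0},{"jaw":0,"linear":[0,0,0],"twist":0},{"jaw":0,"linear":[0,0,0],"twist":0}]' 20
python3 -c "
from h import *
rel([.5243,.1889,.084])"
```

```text
time: 3.07
position: [0.5266, 0.1891, 0.0866]
tool_rot: [0.989, 0.151, 0.001, -0.0]
ft_force: [-0.6, -0.6, -0.2]
grip_width: 0.0201
grip_force: 0.0
t 3.07 pos [0.5266 0.1891 0.0866] yaw 17.31 tilt 0.11 w 0.0201 gf 0.0 F [-0.6 -0.6 -0.2] M [-0.07  0.04  0.01] q6 1.41
to go, tool cm [-0.22 -0.05  0.26]
```

```bash
python3 -m pendant '[{"jaw":0,"linear":[-0.2,0,0.1],"twist":0},{"jaw":0,"linear":[0,0,0],"twist":0},{"jaw":0,"linear":[0,0,0],"twist":0},{"jaw":0,"linear":[0,0,0],"twist":0},{"jaw":0,"linear":[0,0,0],"twist":5.8},{"jaw":0,"linear":[0,0,0],"twist":5.8},{"jaw":0,"linear":[0,0,0],"twist":5.8},{"jaw":0,"linear":[0,0,0],"twist":5.8}]' 20
python3 -m pendant '[{"jaw":0,"linear":[0,0,0],"twist":5.8},{"jaw":0,"linear":[0,0,0],"twist":5.8},{"jaw":0,"linear":[0,0,0],"twist":5.8},{"jaw":0,"linear":[0,0,0],"twist":5.9},{"jaw":0,"linear":[0,0,0],"twist":0},{"jaw":0,"linear":[0,0,0],"twist":0},{"jaw":0,"linear":[0,0,0],"twist":0},{"jaw":0,"linear":[0,0,0],"twist":0}]'
python3 -c "
from h import *
rel([.5243,.1889,.084])"
```

```text
time: 3.73
position: [0.5248, 0.1888, 0.0854]
tool_rot: [0.999, -0.054, 0.001, -0.0]
ft_force: [-0.6, 0.9, 5.5]
grip_width: 0.0115
grip_force: 20.0
time: 4.4
position: [0.5245, 0.188, 0.0854]
tool_rot: [0.968, -0.252, 0.001, 0.0]
ft_force: [0.1, -0.4, 6.6]
grip_width: 0.0121
grip_force: 20.0
t 4.4 pos [0.5245 0.188  0.0854] yaw -29.16 tilt 0.08 w 0.0121 gf 20.0 F [ 0.1 -0.4  6.6] M [-0.06  0.09 -0.04] q6 2.22
to go, tool cm [-0.07 -0.07  0.14]
```

```bash
python3 -m pendant '[{"jaw":0.5,"linear":[0,0,0],"twist":0},{"jaw":0.5,"linear":[0,0,0],"twist":0},{"jaw":0.5,"linear":[0,0,0],"twist":0},{"jaw":0.5,"linear":[0,0,-4],"twist":0},{"jaw":0.5,"linear":[0,0,-4],"twist":-6.5},{"jaw":0.5,"linear":[0,0,-2],"twist":-6.5},{"jaw":0.5,"linear":[0,0,0],"twist":-6.5},{"jaw":0.5,"linear":[0,0,0],"twist":-6.5},{"jaw":0.5,"linear":[0,0,0],"twist":-6.5},{"jaw":0.5,"linear":[0,0,0],"twist":-6.5},{"jaw":0.5,"linear":[0,0,0],"twist":-6.5},{"jaw":0.5,"linear":[0,0,0],"twist":-6.8}]'
python3 -m pendant '[{"jaw":0.5,"linear":[-1.85,3.65,0],"twist":0},{"jaw":0.5,"linear":[-1.85,3.65,0],"twist":0},{"jaw":0.5,"linear":[-1.85,3.65,0],"twist":0},{"jaw":0.5,"linear":[-1.85,3.65,0],"twist":0},{"jaw":0.5,"linear":[-1.85,3.65,0],"twist":0},{"jaw":0.5,"linear":[-1.85,3.65,0],"twist":0},{"jaw":0.5,"linear":[-1.85,3.65,0],"twist":0},{"jaw":0.5,"linear":[-1.85,3.65,0],"twist":0},{"jaw":0.5,"linear":[-1.85,3.65,0],"twist":0},{"jaw":0.5,"linear":[-1.85,3.65,0],"twist":0},{"jaw":0.5,"linear":[0,0,0],"twist":0},{"jaw":0.5,"linear":[0,0,0],"twist":0}]'
cat >> h.py <<'E'
def fworld(c):
    d=c['depth']; v,u=np.mgrid[:400,:640]; x=u-c['cx']; y=v-c['cy']; r=np.hypot(x,y)+1e-9; t=np.tan(r/c['f'])
    P=np.stack([x/r*t*d,y/r*t*d,d,np.ones_like(d)],-1); return (P@np.linalg.inv(c['view']).T)[...,:3]
def rect(W,m,n=''):
    P=W[m]; r=cv2.minAreaRect(P[:,:2].astype(np.float32)); print(n,len(P),np.round(r[0],4),np.round(r[1],4),round(r[2],1),'mean',P.mean(0).round(4))
E
python3 - <<'E'
from h import *
rel([.497,-.2202,.067])
c=cap('wrist'); W=fworld(c); n=np.hypot(W[...,0]-.497,W[...,1]+.2202)<.04
rect(W,n&(W[...,2]>.077)&(W[...,2]<.09),'wing')
t=cap('top'); w=world(t); s=np.hypot(w[...,0]-.5243,w[...,1]-.1889)<.03
rect(w,s&(w[...,2]>.085)&(w[...,2]<.1),'bar')
i=cv2.convertScaleAbs(np.vstack([c['color'][:, 80:560],]),alpha=1.4); j=cv2.resize(cv2.convertScaleAbs(t['color'][180:250,220:340],alpha=1.5),(320,187))
k=np.zeros((400,800,3),np.uint8); k[:,:480]=i; k[:187,480:]=j; cv2.imwrite('pics/w2.png',k)
E
```

```text
time: 5.4
position: [0.5236, 0.1883, 0.1842]
tool_rot: [0.979, 0.203, -0.001, 0.0]
ft_force: [-0.1, 0.4, -0.0]
grip_width: 0.0435
grip_force: 0.0
time: 6.4
position: [0.4968, -0.2224, 0.1841]
tool_rot: [0.98, 0.198, -0.0, -0.0]
ft_force: [-0.2, 1.2, -0.2]
grip_width: 0.0436
grip_force: 0.0
t 6.4 pos [ 0.4968 -0.2224  0.1841] yaw 22.85 tilt 0.01 w 0.0436 gf 0.0 F [-0.2  1.2 -0.2] M [ 0.04 -0.04  0.04] q6 0.55
to go, tool cm [ 0.11 -0.19 11.71]
wing 974 [ 0.496  -0.2197] [0.0551 0.0135] 23.0 mean [ 0.4978 -0.2196  0.0812]
bar 112 [0.5244 0.1884] [0.0123 0.0489] 60.8 mean [0.5244 0.188  0.0931]
```

View pics/w2.png

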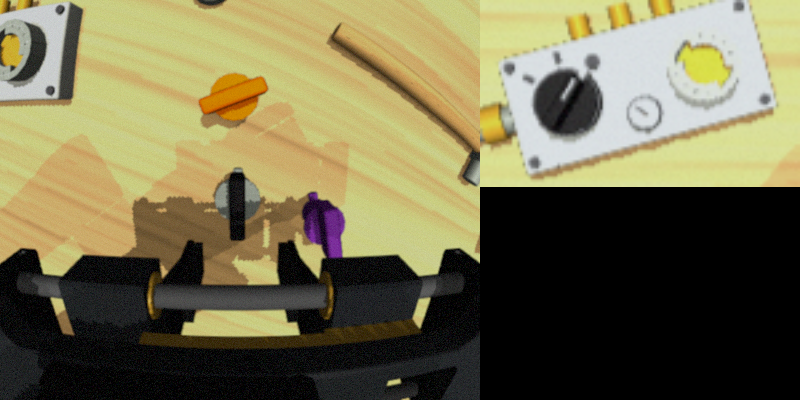

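The wrist view shows the key at (237,200), centred between the fingers and aligned with them. Purple is clear at (322,222). The inset shows the selector nose pointing at the stud. Now descend and grasp.

```bash
python3 -m pendant '[{"jaw":0.4,"linear":[0.1,-0.25,3],"twist":0},{"jaw":0.4,"linear":[0,0,3],"twist":0},{"jaw":0.4,"linear":[0,0,3],"twist":0},{"jaw":0.4,"linear":[0,0,1.7],"twist":0},{"jaw":0.4,"linear":[0,0,1],"twist":0},{"jaw":0.4,"linear":[0,0,0],"twist":0},{"jaw":0,"linear":[0,0,0],"twist":0},{"jaw":0,"linear":[0,0,0],"twist":0},{"jaw":0,"linear":[0,0,0],"twist":0},{"jaw":0,"linear":[0,0,0],"twist":0},{"jaw":0,"linear":[0,0,0],"twist":0},{"jaw":0,"linear":[0,0,0],"twist":0}]' 45
python3 -m pendant '[{"jaw":0,"linear":[0,0,0],"twist":0},{"jaw":0,"linear":[0,0,0],"twist":0},{"jaw":0,"linear":[0,0,0],"twist":0}]'
python3 -c "
from h import *
rel([.5597,.0642,.160])"
```

```text
time: 7.5
position: [0.4974, -0.2173, 0.0681]
tool_rot: [0.98, 0.2, 0.0, 0.0]
ft_force: [0.2, 0.6, 2.7]
grip_width: 0.0138
grip_force: 44.9
time: 7.75
position: [0.4974, -0.2174, 0.068]
tool_rot: [0.98, 0.2, 0.0, 0.0]
ft_force: [-0.8, 0.8, 4.9]
grip_width: 0.0138
grip_force: 44.9
t 7.75 pos [ 0.4974 -0.2174  0.068 ] yaw 23.09 tilt 0.05 w 0.0138 gf 44.9 F [-0.8  0.8  4.9] M [ 0.26 -0.02  0.01] q6 0.55
to go, tool cm [ 16.78 -23.45  -9.2 ]
```

```bash
python3 -m pendant '[{"jaw":0,"linear":[0,0,-3],"twist":0},{"jaw":0,"linear":[0,0,-4],"twist":0},{"jaw":0,"linear":[0,0,-4],"twist":0},{"jaw":0,"linear":[2.1,-2.93,0],"twist":0},{"jaw":0,"linear":[2.1,-2.93,0],"twist":0},{"jaw":0,"linear":[2.1,-2.93,0],"twist":0},{"jaw":0,"linear":[2.1,-2.93,0],"twist":0},{"jaw":0,"linear":[2.1,-2.93,0],"twist":0},{"jaw":0,"linear":[2.1,-2.93,0],"twist":0},{"jaw":0,"linear":[2.1,-2.93,0],"twist":0},{"jaw":0,"linear":[2.1,-2.93,0],"twist":0}]'
python3 -m pendant '[{"jaw":0,"linear":[0,0,0],"twist":-6.3},{"jaw":0,"linear":[0,0,0],"twist":-6.3},{"jaw":0,"linear":[0,0,0],"twist":-6.3},{"jaw":0,"linear":[0,0,0],"twist":-6.3},{"jaw":0,"linear":[0,0,0],"twist":-6.3},{"jaw":0,"linear":[0,0,0],"twist":-6.3},{"jaw":0,"linear":[0,0,0],"twist":0},{"jaw":0,"linear":[0,0,0],"twist":0}]'
python3 - <<'E'
from h import *
rel([.5597,.0642,.12])
c=cap('wrist'); W=fworld(c); z=W[...,2]
n=np.hypot(W[...,0]-.5597,W[...,1]-.0642)<.045
rect(W,n&(z>.058)&(z<.072),'boss'); rect(W,n&(z>.04)&(z<.056),'plate')
rect(W,n&(z>.13)&(z<.21),'key?'); 
k=cv2.convertScaleAbs(c['color'],alpha=1.4)[80:330,160:480]; cv2.imwrite('pics/w3.png',cv2.resize(k,None,fx=2.2,fy=2.2))
s=cap('side'); p=s['view']@np.array([.5597,.0642,.1,1]); u,v=s['cx']+s['f']*p[0]/p[2],s['cy']+s['f']*p[1]/p[2]; print(u,v)
cv2.imwrite('pics/s3.png',cv2.resize(s['color'][int(v)-60:int(v)+60,int(u)-70:int(u)+70],None,fx=4,fy=4,interpolation=cv2.INTER_CUBIC))
E
```

```text
time: 8.67
position: [0.5588, 0.0659, 0.1766]
tool_rot: [0.98, 0.2, -0.001, -0.0]
ft_force: [-0.1, -1.2, -2.9]
grip_width: 0.0137
grip_force: 44.9
time: 9.33
position: [0.559, 0.0642, 0.1767]
tool_rot: [0.863, 0.506, -0.001, -0.0]
ft_force: [0.4, 0.7, -2.5]
grip_width: 0.0136
grip_force: 44.9
t 9.33 pos [0.559  0.0642 0.1767] yaw 60.74 tilt 0.11 w 0.0136 gf 44.9 F [ 0.4  0.7 -2.5] M [-0.04 -0.05  0.03] q6 0.43
to go, tool cm [0.04 0.08 5.67]
boss 2205 [0.5615 0.0686] [0.0561 0.0655] 61.5 mean [0.563  0.0711 0.0644]
plate 1075 [0.5637 0.0724] [0.0467 0.0556] 60.2 mean [0.5634 0.0721 0.0519]
key? 4712 [0.5583 0.062 ] [0.0494 0.0426] 22.4 mean [0.5633 0.0708 0.1842]
306.7158086400073 179.91498831330532
```

View pics/w3.png

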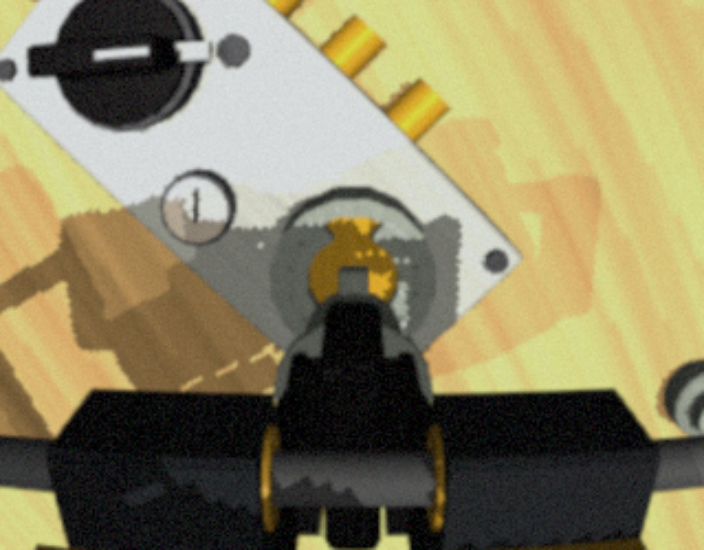

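View pics/s3.png

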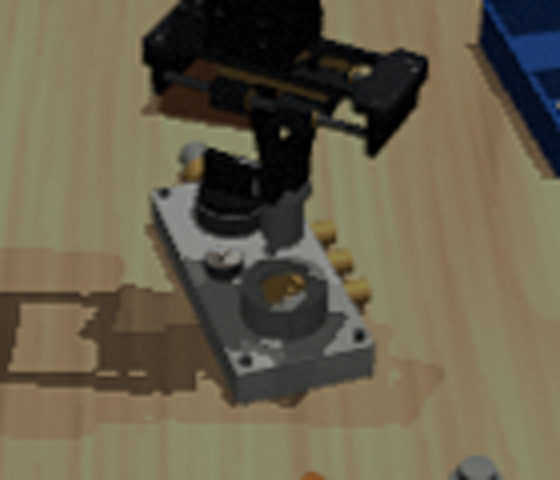

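The wrist crop shows the lug at (354,278), in line with the notch at (351,228). The boss spans x 272–435, so it is laterally centred. Next I'll measure the along-axis offset from wrist depth.

```bash
python3 - <<'E'
from h import *
rel([.5597,.0642,.12]); o=robot.get_obs(); m=R.from_quat(o['tool_rot']).as_matrix()
c=cap('wrist'); W=fworld(c); z=W[...,2]
T=(W-np.array([.5594,.0642,0]))@m  # tool-axes coords rel. to port
near=np.hypot(T[...,0],T[...,1])<.045
for a,b in((.058,.072),(.104,.116),(.116,.126),(.126,.146),(.146,.152),(.152,.158),(.158,.165),(.165,.172),(.178,.195)):
    k=near&(z>a)&(z<b)
    if k.sum()>5:
        P=T[k]*1000; print(a,b,k.sum(),'x',np.percentile(P[:,0],[1,50,99]).round(1),'y',np.percentile(P[:,1],[1,50,99]).round(1),'z',np.median(z[k]).round(4))
E
```

```text
t 9.43 pos [0.5593 0.0642 0.177 ] yaw 60.78 tilt 0.07 w 0.0137 gf 44.9 F [-0.1 -1.1 -2.8] M [-0.02 -0.02  0.02] q6 0.43
to go, tool cm [0.03 0.04 5.7 ]
0.058 0.072 2207 x [-21.6   9.   32. ] y [-32.   -0.6  31.8] z 0.0646
0.104 0.116 120 x [ 1.1 15.3 19.9] y [-14.   -0.5  15.1] z 0.1152
0.116 0.126 272 x [ 2.1 11.7 19.5] y [-13.8   0.9  14.2] z 0.1179
0.126 0.146 47 x [ 4.4  7.9 11.3] y [-13.    8.8  13.3] z 0.1298
0.152 0.158 508 x [-4.8  9.9 16.5] y [-20.9   8.3  21.7] z 0.1564
0.158 0.165 181 x [ 8.3 10.7 24.9] y [-15.    0.2  15.6] z 0.1622
0.165 0.172 277 x [ 8.5 10.7 25. ] y [-15.1   0.7  15.9] z 0.1683
0.178 0.195 2664 x [-28.5  10.1  24.8] y [-15.5   0.1  15.9] z 0.1902
```

```bash
python3 -m pendant '[{"jaw":0,"linear":[0.25,-0.02,0],"twist":0},{"jaw":0,"linear":[0,0,1.5],"twist":0},{"jaw":0,"linear":[0,0,1.5],"twist":0},{"jaw":0,"linear":[0,0,1],"twist":0},{"jaw":0,"linear":[0,0,0.5],"twist":0},{"jaw":0,"linear":[0,0,0.5],"twist":0},{"jaw":0,"linear":[0,0,0],"twist":0},{"jaw":0,"linear":[0,0,0],"twist":0}]' 50
python3 -c "
from h import *
rel([.5597,.0642,.1145])"
```

```text
time: 10.15
position: [0.5609, 0.0665, 0.1277]
tool_rot: [0.862, 0.507, 0.0, 0.0]
ft_force: [0.2, 0.5, -2.2]
grip_width: 0.0136
grip_force: 49.9
t 10.15 pos [0.5609 0.0665 0.1277] yaw 60.9 tilt 0.02 w 0.0136 gf 49.9 F [ 0.2  0.5 -2.2] M [ 0.   -0.1  -0.01] q6 0.43
to go, tool cm [-0.26  0.    1.32]
```

```bash
python3 -m pendant '[{"jaw":0,"linear":[0,0,0.4],"twist":0},{"jaw":0,"linear":[0,0,0.4],"twist":0},{"jaw":0,"linear":[0,0,0.3],"twist":0},{"jaw":0,"linear":[0,0,0.2],"twist":0},{"jaw":0,"linear":[0,0,0],"twist":0},{"jaw":0,"linear":[0,0,0],"twist":0},{"jaw":0,"linear":[0,0,0],"twist":0}]'
python3 -c "
from h import *
rel([.5597,.0642,.1145])"
```

```text
time: 10.73
position: [0.5615, 0.0665, 0.1152]
tool_rot: [0.862, 0.507, 0.001, 0.001]
ft_force: [0.3, 0.5, 2.7]
grip_width: 0.0139
grip_force: 49.9
t 10.73 pos [0.5615 0.0665 0.1152] yaw 60.91 tilt 0.11 w 0.0139 gf 49.9 F [0.3 0.5 2.7] M [ 0.03 -0.13  0.03] q6 0.43
to go, tool cm [-0.29 -0.04  0.07]
```

```bash
python3 -m pendant '[{"jaw":0,"linear":[0,0,0.07],"twist":0},{"jaw":0,"linear":[0,0.03,0],"twist":6.8},{"jaw":0,"linear":[0,0.03,0],"twist":6.8},{"jaw":0,"linear":[0,0.03,0],"twist":6.8},{"jaw":0,"linear":[0,0.03,0],"twist":6.8},{"jaw":0,"linear":[0,0.03,0],"twist":6.8},{"jaw":0,"linear":[0,0.03,0],"twist":6.8},{"jaw":0,"linear":[0,0,0],"twist":0},{"jaw":0,"linear":[0,0,0],"twist":0}]' 60
python3 -c "
from h import *
rel([.5597,.0642,.1145])"
```

```text
time: 11.48
position: [0.5616, 0.0655, 0.1139]
tool_rot: [0.984, 0.176, -0.0, -0.0]
ft_force: [-0.3, 1.0, 4.1]
grip_width: 0.0137
grip_force: 59.9
t 11.48 pos [0.5616 0.0655 0.1139] yaw 20.29 tilt 0.03 w 0.0137 gf 59.9 F [-0.3  1.   4.1] M [0.22 0.05 0.11] q6 1.13
to go, tool cm [-0.23  0.05 -0.06]
```

Torque is about 0.1 N m and the side force is small, so the valve is being carried along. Now the rest of the turn.

```bash
python3 -m pendant '[{"jaw":0,"linear":[0,0.03,0],"twist":6.8},{"jaw":0,"linear":[0,0.03,0],"twist":6.8},{"jaw":0,"linear":[0,0.03,0],"twist":6.8},{"jaw":0,"linear":[0,0.03,0],"twist":6.8},{"jaw":0,"linear":[0,0.03,0],"twist":6.8},{"jaw":0,"linear":[0,0.03,0],"twist":6.8},{"jaw":0,"linear":[0,0.03,0],"twist":6.6},{"jaw":0,"linear":[0,0,0],"twist":0},{"jaw":0,"linear":[0,0,0],"twist":0},{"jaw":0,"linear":[0,0,0],"twist":0},{"jaw":0,"linear":[0,0,0],"twist":0},{"jaw":0,"linear":[0,0,0],"twist":0}]'
python3 - <<'E'
from h import *
rel([.5597,.0642,.1145]); o=robot.get_obs(); m=R.from_quat(o['tool_rot']).as_matrix()
c=cap('wrist'); W=fworld(c); z=W[...,2]; T=(W-np.array([.5594,.0642,0]))@m
near=np.hypot(T[...,0],T[...,1])<.045
for a,b in((.058,.072),(.088,.102),(.118,.14)):
    k=near&(z>a)&(z<b)
    if k.sum()>5:
        P=T[k]*1000; print(a,b,k.sum(),'x',np.percentile(P[:,0],[1,50,99]).round(1),'y',np.percentile(P[:,1],[1,50,99]).round(1),'z',np.median(z[k]).round(4))
t=cap('top'); w=world(t); s=np.hypot(w[...,0]-.5243,w[...,1]-.1889)<.03
rect(w,s&(w[...,2]>.085)&(w[...,2]<.097),'bar')
cv2.imwrite('pics/w4.png',cv2.convertScaleAbs(c['color'],alpha=1.5))
E
```

```text
time: 12.48
position: [0.5618, 0.0631, 0.1138]
tool_rot: [0.972, -0.235, -0.0, 0.0]
ft_force: [-0.0, -0.8, 4.0]
grip_width: 0.0132
grip_force: 59.9
t 12.48 pos [0.5618 0.0631 0.1138] yaw -27.19 tilt 0.03 w 0.0132 gf 59.9 F [-0.  -0.8  4. ] M [-0.12  0.1   0.12] q6 1.96
to go, tool cm [-0.23 -0.   -0.07]
0.058 0.072 2945 x [-13.2  18.3  33. ] y [-31.    0.9  32.8] z 0.0646
0.088 0.102 713 x [-0.9 14.  28.4] y [-20.8   3.   21.7] z 0.0936
0.118 0.14 2851 x [-24.8  13.4  28.4] y [-15.5   0.2  15.9] z 0.1271
bar 114 [0.5245 0.1884] [0.0123 0.0491] 59.9 mean [0.5242 0.1882 0.0922]
```

View pics/w4.png

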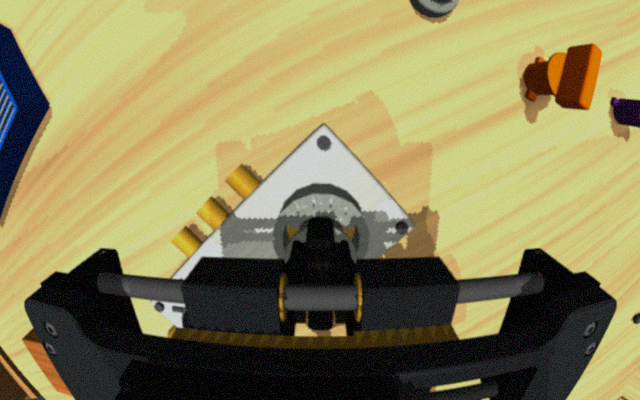

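The wrist view shows the wing still square in the fingers at (320,230). The amber notches are now seen across at (290,232) and (350,232), so the lugs are turned under the rim. The foot is about 19 mm below the mouth and centred. I'll add 3° as margin, settle, and hand in.

```bash
python3 -m pendant '[{"jaw":0,"linear":[0,0.01,0],"twist":3},{"jaw":0,"linear":[0,0,0],"twist":0},{"jaw":0,"linear":[0,0,0],"twist":0},{"jaw":0,"linear":[0,0,0],"twist":0},{"jaw":0,"linear":[0,0,0],"twist":0},{"jaw":0,"linear":[0,0,0],"twist":0}]'
python3 -c "
from h import *
rel(None); print(robot.hand_in())"
```

```text
time: 13.08
position: [0.5617, 0.063, 0.1138]
tool_rot: [0.965, -0.261, -0.0, 0.0]
ft_force: [-1.2, -2.7, 4.0]
grip_width: 0.0136
grip_force: 59.9
t 13.08 pos [0.5617 0.063  0.1138] yaw -30.25 tilt 0.03 w 0.0136 gf 59.9 F [-1.2 -2.7  4. ] M [-0.3   0.27  0.16] q6 2.01
the job is handed in; nothing more can be done
None
```

I turned the selector to the stud mark, then pushed the key into the port and twisted it about 91° clockwise. I handed the job in at 13.1 s with the key still gripped and held turned; the hand-in gave no verdict back.

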